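# Lock the bench stop into its quarter-turn socket

## Robot

A 6-joint arm with a two-finger parallel gripper is mounted at the origin on the work surface. World frame = base frame: x ahead of the robot, y to its left, z up, the work surface at z = 0. Lengths are in mm, angles in rad, forces in N, time in s.
With the tool pointing down it reaches from about 250 to 775 mm from the base axis. Payload 4 kg.
Tool frame: the origin (TCP) lies at the very end of the fingers, on their centre line; the grasp point (between the pads) lies 19 mm behind it (r.grip_depth is the distance from the TCP to the grasp point, in mm); z points along the fingers, y is the line along which they close (so a half turn about z gives the same grasp; the last joint's range is limited). The gripper opens to 85 mm and grips with 20 to 120 N. Pads are 22 mm wide; open, the fingers measure 114 mm over their backs; the gripper's body (76 mm by 85 mm) begins 54 mm behind the grasp point. The pads swing forward as they close: fully open they stand 13 mm farther back than shut.
Start: joints at [1.169, 0.087, 1.371, -0, 1.684, -0.103], TCP at [161.914, 525.644, 231.341] pointing down, gripper open.
Joint ranges: [-3.1, 3.1], [-0.76, 2.03], [0.27, 2.55], [-1.08, 4.22], [0.17, 2.65], [-2.57, 2.57]. Speed limits (rad/s): [2.79, 2.79, 3.14, 3.14, 3.14, 3.14].

## Interface

Orientations are given as [roll, pitch, yaw] about the fixed x, y, z axes, in that order (R = Rz(yaw) Ry(pitch) Rx(roll)).
In Python, from rig import status, get_image, camera_info, ticket, r gives the robot as it stands.
- The arm moves only by the tool play_rows, never from a script. Its argument "commands" is text: rows parted by semicolons, each of 7 numbers parted by spaces: the shift along the world's x, y, z in cm, then the turn, a rotation vector about the world's x, y, z in degrees, then the closure, from 0 (fully open) to 1 (shut). In form: tx ty tz wx wy wz fingers; .... A call has 1 to 8 rows; each row is the pose to reach, as a shift and turn from the pose commanded when the call began; what a row does not reach only later rows make up. A row lasts 1/10 s, in which the tool goes at most 50 mm and 8.59 degrees, less where a joint would pass 70% of its speed; a pose out of reach is approached as far as the arm can. A call with a gripper value outside its range is refused whole. The fingers move at their own pace and stop on an object; the grip force is fixed at half the most. Time passes only in rows, so rows that repeat a pose let the fingers close. It gives the time, the measured TCP pose, the force, the opening and the grip force at its end, in the units of the state.
- status.sense(): the state, without advancing time (a new reading comes with each control period).
- get_image(name): name is "scene" or "side" or "wrist"; returns the picture (400x640x3 uint8, red, green, blue); there is no depth.
- camera_info(name): a dict with "intrinsics" (3x3 intrinsics, pixels), "xyz" and "attitude" of the camera in the world; the wrist camera has in their place "mount" (4x4, takes a point from camera to tool coordinates, whose origin is the TCP and whose axes are the flange's). Camera axes: x right, y down, z forward; pixel columns grow to the right and rows downward; lengths in mm; the calibration is good to about 2 mm. A picture is of the moment at which its call begins: read the wrist's pose just before it. camera_info takes no time and is no camera call.
- ticket.hand_in(): hands the job in; it is judged then, once.
The state is a dict: "time_s": time; "joints": joint angles; "qd": joint speeds; "tau": joint torques, N m; "eef_pos": TCP position; "ee_rot": TCP orientation; "force": force on the tool from outside, world axes, zero at the start; "torque": the same for the moment, N m; "grip_width": finger opening in mm; "grip_force": force on a finger pad.
Only numpy, scipy, OpenCV 4.12 (cv2) and the standard library are available. Lean on these libraries where they do the work, as an engineer would, in place of code of your own. Each camera call takes 0.05 s, during which the arm holds its last target. There are 200 camera calls.

## Task

Take the bench stop out of the wooden parking block and lock it in the bench socket: pass its T-foot through the slot, press it down against the spring, give it a quarter turn and let it come up, so the foot sits home in the notch under the plate, then let go. Feel for the slot and do not force the stop: work gently, well under 4 kg of push. Leave the jar, wrench and offcut where they are.

Things in the scene. Friction and masses are not known exactly. Their poses are not given: they have to be found in the camera images.
- stop: Loose bench stop, upright, 0.17 to 0.33 kg. Origin: centre of the underside of its steel T-foot, z up. Foot: bar 32 (x) by 12 (y) by 10 high. Round shank 10 diameter, z 10 to 27. Dark wooden grip block 46 (x) by 24 (y), z 27 to 69; pinch it across y. It starts hanging in the parking block with only the grip block showing; the hidden bar runs along the grip block's long side (x).
- stop_grip (a point): Point in the middle of the stop's grip block (across x and y), 52 above the stop's origin and 17 below the grip block's top.
- rack: Fixed wooden parking block 90 (x) by 70 (y) by 40 high, origin at the centre of its underside. Slot in its top 38 (x) by 18 (y) by 32 deep, centred, where the stop is parked: the underside of the stop's grip block rests on the block's top.
- socket: Fixed grey bench socket, 100 (x) by 73 (y), on a 120 by 108 steel foot plate; origin at the centre of its underside, z up; side cheeks rise to 64. Between them lies a steel plate 80 (x) by 60 (y), from z 52 to 60, with two screw heads and a slot 39 long (along y) by 15.5 wide (x); slot and notch are centred at y 0.
- socket_top (a point): Point of the socket at x 0, y 0, z 60: the height of the slotted plate's top. NOT the slot's centre: the plate is clamped anywhere along the socket's x so that the slot's centre lies from x -9 to +9 mm of here (y 0). No reading gives this; feel for it or look.
- socket_notch (a point): Point at socket z 42: height of the stop's origin when locked (x of the slot still unknown). A spring plate below the slot (top z 45, 4.5 N preload, 0.5 N/mm) pushes the foot up. Ribs under the plate reach to z 47: the foot turns only with the stop's origin below z 37 (grip block hits the plate at 33). A quarter turn either way puts the bar along x, over a 16.6 wide notch into which it rises.
- jar: Bystander: glass jar with steel lid, 68 diameter, 85 high, origin at the centre of its underside.
- wrench: Bystander: steel wrench lying on the bench, origin at its underside.
- offcut: Bystander: plywood offcut 110 by 45 by 30, origin at the centre of its underside.
There are look-alikes about, which are no part of the job. There is more than one size of the stop; the one meant has the size given above.

How it is judged:
By the outcome, as a careful person would: the job done as asked, in the order asked, and still so for the second after the job is handed in, with the robot touching nothing.
It also fails if it takes over 67 s, if anything falls off the work surface, if the arm or the gripper's body presses on something with over 40 N, if the wrist force passes 120 N, or if a joint passes its speed limit or range.

## Working session

There is one attempt and no reset: what is moved stays moved. The work goes in short steps, Python scripts to look and compute and a tool call to move; the robot and the scene stay as the last step left them, time stands still between calls to the robot, and variables do not carry over. Pictures are saved under pics/ and viewed, at most 10 in all, crops included, and the job is handed in when it is done.

Besides the shell and the picture viewer there is one more tool, called after "Emit:" as name(argument=value, ...) on one line, values as JSON. play_rows: Moves the arm, as the interface text tells. Its arguments: {"type":"object","properties":{"commands":{"type":"string"}},"required":["commands"]}

```bash
mkdir -p pics
cat > h.py <<'E'
import numpy as np, cv2
from scipy.spatial.transform import Rotation as R
from rig import status, get_image, camera_info, ticket, r
def snap(n,f):
    s=status.sense(); im=get_image(n); cv2.imwrite('pics/'+f,im[:,:,::-1]); return s,im
def cam(n,s=None):
    c=camera_info(n);K=np.array(c['intrinsics'])
    if n=='wrist':
        T=np.array(c['mount']);Rt=R.from_euler('xyz',s['ee_rot']).as_matrix()
        return K,Rt@T[:3,:3],Rt@T[:3,3]+np.array(s['eef_pos'])
    a=np.array(c['attitude']);Rm=a if a.shape==(3,3) else R.from_euler('xyz',a).as_matrix()
    return K,Rm,np.array(c['xyz'])
def onz(C,uv,z):
    K,Rm,p=C;d=Rm@np.linalg.solve(K,[uv[0],uv[1],1]);return p+d*(z-p[2])/d[2]
def proj(C,P):
    K,Rm,p=C;q=K@(Rm.T@(np.array(P)-p));return q[:2]/q[2]
E
python3 - <<'E'
from h import *
for n in('scene','side','wrist'):
    s,_=snap(n,n+'0.png');print(n,camera_info(n))
print(s)
a=[cv2.imread(f'pics/{n}0.png') for n in('scene','side')]
E
```

```text
scene {'intrinsics': array([[471.037789  ,   0.        , 326.87980763],
       [  0.        , 471.037789  , 197.68881597],
       [  0.        ,   0.        ,   1.        ]]), 'xyz': array([1044.12775913,  810.22793498, 1065.1639207 ]), 'attitude': array([-2.40488595, -0.00799162,  2.645508  ])}
side {'intrinsics': array([[443.59569236,   0.        , 315.56878387],
       [  0.        , 443.59569236, 198.15254986],
       [  0.        ,   0.        ,   1.        ]]), 'xyz': array([ -36.44746966, -754.06512822,  960.48355562]), 'attitude': array([-2.30617377,  0.01011549, -0.72041073])}
wrist {'intrinsics': array([[308.79600798,   0.        , 320.74436157],
       [  0.        , 308.79600798, 196.48068265],
       [  0.        ,   0.        ,   1.        ]]), 'mount': array([[-3.74428554e-04, -9.65398140e-01, -2.60780158e-01,
         6.54150399e+01],
       [ 9.99999800e-01, -4.94497907e-04,  3.94811023e-04,
        -9.70690881e-02],
       [-5.10105069e-04, -2.60779958e-01,  9.65398132e-01,
        -1.42541658e+02],
       [ 0.00000000e+00,  0.00000000e+00,  0.00000000e+00,
         1.00000000e+00]])}
{'time_s': 0.1, 'joints': array([ 1.16891805e+00,  8.79186337e-02,  1.37211608e+00, -9.86880028e-06,
        1.68364205e+00, -1.03085700e-01]), 'qd': array([-4.32141149e-04, -8.45035449e-04, -5.46545812e-03, -7.16087713e-04,
       -5.24668245e-04,  3.95194623e-05]), 'tau': array([ 2.94789243e-03, -3.53018332e+01, -3.14217675e+01, -5.36538084e-05,
        8.03437288e-03, -2.70770363e-05]), 'eef_pos': array([161.71991538, 525.20363259, 230.22911021]), 'ee_rot': array([-3.13951860e+00, -2.04705116e-04,  2.84279877e+00]), 'force': array([-0.16650531,  0.15377399,  0.31370497]), 'torque': array([-0.0874741 , -0.03199381,  0.02318195]), 'grip_force': 0.0, 'grip_width': 85.75540688063649}
```

View pics/scene0.png

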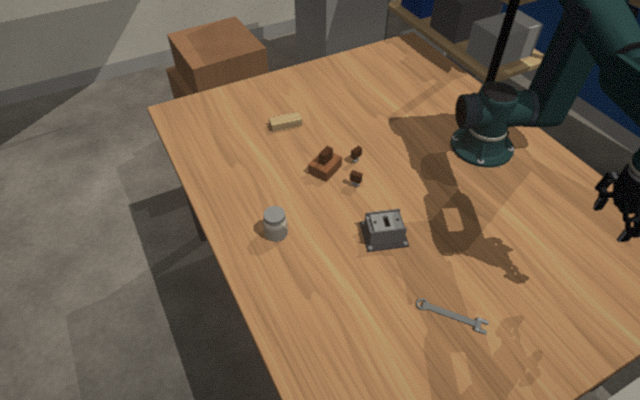

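View pics/side0.png

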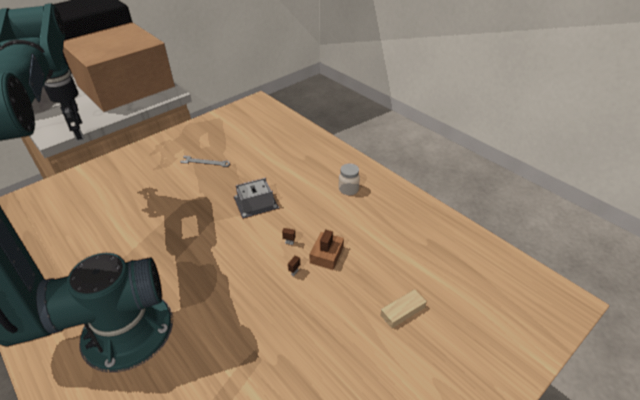

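The stop meant stands in the parking block at scene (326,155) / side (327,240). The look-alikes are the loose small stops at scene (356,152) and (356,177), side (294,264) and (289,235). I choose the one in the block. The socket is at scene (385,228), side (256,196).

Run:
```python
from h import *
A,B=cam('scene'),cam('side')
for n,a,b,z in(('griptop',(327,151),(327,235),82),('socktop',(386,222),(254,188),60),('loose1',(356,152),(294,264),40),('loose2',(356,177),(289,235),40),('jar',(275,213),(349,170),85)):
    print(n,onz(A,a,z).round(),onz(B,b,z).round())
# socket outline in both
im=cv2.imread('pics/scene0.png')[130:270,290:430];im2=cv2.imread('pics/side0.png')[160:300,220:360]
cv2.imwrite('pics/c1.png',cv2.resize(np.hstack([im,im2]),None,fx=2.8,fy=2.8,interpolation=cv2.INTER_CUBIC))
```

```text
griptop [ 519. -142.   82.] [ 523. -151.   82.]
socktop [502. 168.  60.] [502. 163.  60.]
loose1 [ 417. -135.   40.] [ 413. -141.   40.]
loose2 [475. -37.  40.] [469. -50.  40.]
jar [766.  15.  85.] [761.   8.  85.]
```

View pics/c1.png

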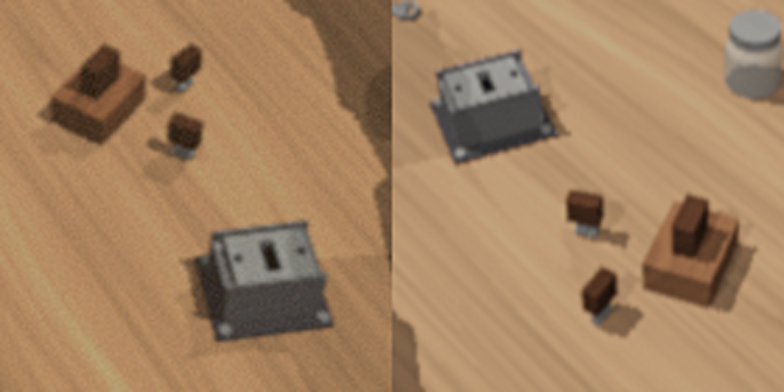

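The loose two are clearly smaller than the stop in the block, so the parked one is the target. I'll look at the socket from above on the way.

Emit:
play_rows(commands="4 -4 0 0 0 0 0;8 -8 0 0 0 0 0;12 -12.5 0 0 0 0 0;15 -16 0 0 0 0 0;18 -19.5 0 0 0 0 0;21 -23 0 0 0 0 0;24 -26.5 0 0 0 0 0;27 -30 0 0 0 0 0")

```text
time_s: 0.95
eef_pos: [430.2, 226.7, 231.1]
ee_rot: [3.141, -0.0, 2.843]
force: [1.2, 0.8, 0.6]
grip_width: 85.2
grip_force: 0.0
```

Emit:
play_rows(commands="3 -3 -1 0 0 0 0;7 -6 -2 0 0 0 0;7 -6 -2 0 0 0 0;7 -6 -2 0 0 0 0")

```text
time_s: 1.35
eef_pos: [499.4, 167.6, 210.1]
ee_rot: [-3.141, -0.003, 2.84]
force: [0.1, 0.2, 0.1]
grip_width: 85.4
grip_force: 0.0
```

Run:
```python
from h import *
s,im=snap('wrist','w1.png');print(s['time_s'],s['eef_pos'],s['ee_rot'],s['joints'],np.abs(s['qd']).max(),s['force'])
```

```text
1.35 [499.44628951 167.64146643 210.08139964] [-3.14065737e+00 -2.80025354e-03  2.84032986e+00] [ 2.15841264e-01  4.27495572e-02  1.45965655e+00  5.72799488e-04
  1.64208304e+00 -1.05365361e+00] 0.04180082079388219 [0.08241678 0.20261982 0.14049249]
```

View pics/w1.png

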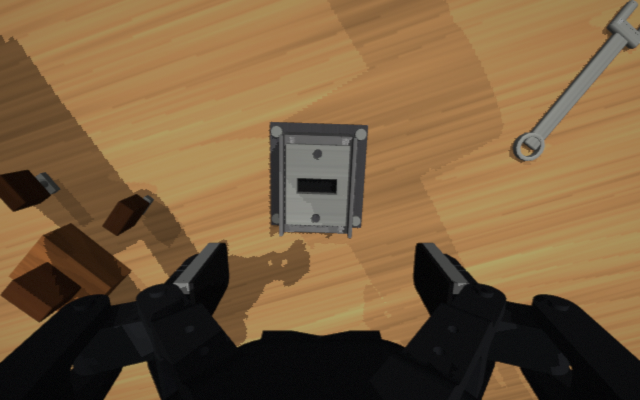

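The socket is at (318,180), its slot a dark rectangle at (317,186), screws at (317,155) and (316,217). The rack and stop are at the lower left. I measure the slot.

Run:
```python
from h import *
s=dict(eef_pos=[499.446,167.641,210.081],ee_rot=[-3.14065737,-0.0028,2.84033])
C=cam('wrist',s);im=cv2.imread('pics/w1.png',0)
m=np.zeros_like(im);m[165:208,287:349]=(im[165:208,287:349]<70)
k=max(cv2.findContours(m,cv2.RETR_EXTERNAL,cv2.CHAIN_APPROX_NONE)[0],key=cv2.contourArea)
b=cv2.boxPoints(cv2.minAreaRect(k));print(b)
P=np.array([onz(C,p,60)[:2] for p in b]);print(P.round(1),P.mean(0))
for i in range(4):
    d=P[(i+1)%4]-P[i];print(np.linalg.norm(d),np.degrees(np.arctan2(d[1],d[0])))
a=[onz(C,p,60)[:2] for p in((317,154),(316,217))];d=a[1]-a[0];print('screws',a,np.linalg.norm(d),np.degrees(np.arctan2(d[1],d[0])))
print('rows bg',im[170:204,317],im[186,287:349])
```

```text
[[297. 178.]
 [336. 178.]
 [336. 193.]
 [297. 193.]]
[[487.6 147.2]
 [498.7 183.2]
 [513.1 178.9]
 [501.8 142.5]] [500.28596516 162.93976844]
37.675259950279454 72.72269810662276
14.954239681469783 -16.551805134687857
38.162665915460096 -107.27605904357385
14.956838761516694 161.5808477164322
screws [array([471.21787047, 172.59363919]), array([530.87301822, 152.78095206])] 62.859201586465346 -18.372375907530607
rows bg [130 129 129 131 131 132 128 125  96  34  11  17  19  19  19  19  20  19
  20  18  18  26  54  73 109 125 128 128 125 122 124 126 125 126] [137 140 140 142 141 129 125 126 125 109  66  28  20  20  19  20  20  20
  20  19  18  20  19  19  20  20  19  19  20  20  20  19  19  19  19  19
  19  19  20  18  19  19  19  14  11  12   9   7  17  55 108 122 124 125
 126 125 125 125 126 124 102  69]
```

Emit:
play_rows(commands="0 -4 0 0 0 0 0;0 -8 0 0 0 0 0;0 -12 0 0 0 0 0;0 -16 0 0 0 0 0;1 -20 0 0 0 0 0;2 -25 0 0 0 0 0;2 -29 0 0 0 0 0;2 -32 0 0 0 0 0")

```text
time_s: 2.2
eef_pos: [519.3, -152.1, 212.1]
ee_rot: [-3.141, 0.001, 2.844]
force: [-0.3, 0.1, 0.0]
grip_width: 85.5
grip_force: 0.0
```

Emit:
play_rows(commands="0 0 0 0 0 0 0;0 0 0 0 0 0 0;0 0 0 0 0 0 0")

```text
time_s: 2.5
eef_pos: [519.5, -149.5, 211.9]
ee_rot: [3.141, 0.001, 2.845]
force: [-0.3, -0.2, -0.1]
grip_width: 85.4
grip_force: 0.0
```

Run:
```python
from h import *
s,im=snap('wrist','w2.png');print(s['time_s'],s['eef_pos'],s['ee_rot'],s['joints'],np.abs(s['qd']).max(),s['force'])
```

```text
2.5 [ 519.53744398 -149.5247565   211.88244068] [3.14082172e+00 6.52555331e-04 2.84530830e+00] [-3.85614880e-01  7.04429676e-02  1.42700812e+00  8.28271684e-04
  1.64356037e+00 -1.66006665e+00] 0.0059422436792531015 [-0.34551268 -0.20531357 -0.08163046]
```

View pics/w2.png

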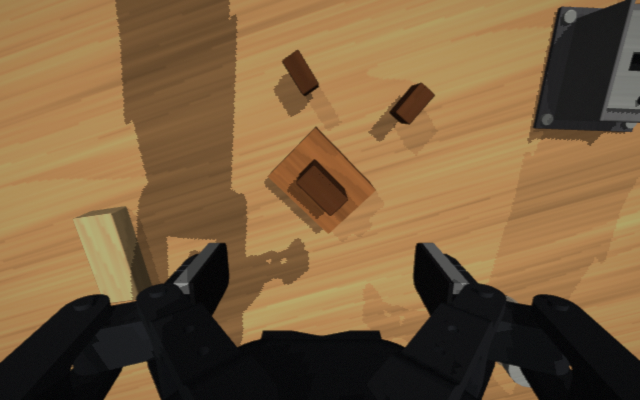

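The rack is at (320,180) and the stop's dark top at (325,188). The fingers straddle it. I measure the grip block's top face.

Run:
```python
from h import *
s=dict(eef_pos=[519.537,-149.525,211.882],ee_rot=[3.14082172,0.00065,2.845308])
C=cam('wrist',s);im=cv2.imread('pics/w2.png')
hs=im[:,:,2].astype(int)
print(hs[150:225:5,284:370:4])
g=cv2.resize(im[120:240,260:385],None,fx=5,fy=5,interpolation=cv2.INTER_CUBIC);cv2.imwrite('pics/c2.png',g)
```

```text
[[185 183 135 137 150 156 159 160 153 153 139 143 140 134 163 183 184 184
  183 181 172 180]
 [183 122 147 141 139 139 152 160 160 156 153 151 150 150 148 137 184 184
  184 184 184 183]
 [136 153 144 146 146 140 137 106  99 161 157 153 153 155 158 151 115 182
  180 175 175 182]
 [148 141 149 149 143 149  61  41  44  54 151 157 155 154 154 159 153  99
  184 184 183 185]
 [150 141 140 144 152  38  65  81  82  48  43 142 145 147 155 154 158 155
  124 181 184 181]
 [151 152 146 140  39  77  84  81  81  80  63  43 131 144 140 151 154 156
  159 145 159 182]
 [147 152 150  84  81  83  84  85  83  80  80  77  44  92 145 141 140 153
  156 161 151 120]
 [150 144  96  93  79  84  84  85  85  84  81  80  80  45  54 148 142 140
  144 156 160 154]
 [148  93  91  98  95  70  84  83  84  84  85  83  82  82  46  54 149 143
  140 139 154 159]
 [111 143 127  93  92  95  76  84  83  85  86  86  83  82  82  64 137 151
  145 141 141 151]
 [119 120 134 140  95  92  94  94  82  85  85  87  86  84  82  82 122 144
  153 148 151 172]
 [183 126 127 128 149 101  93  93  96  74  85  84  86  86  81 137 134 136
  136 168 171 174]
 [184 184 128 114 113 147 139  95  93  92  70  85  85  77 125 124 137 139
  178 182 182 182]
 [178 181 181 144 113 115 134 117  95 108 147 129 139 131 120 126 150 182
  177 171 166 164]
 [180 184 184 184 184 122 117 123 148 151 154 150 150 156 136 163 169 169
  174 177 178 177]]
```

View pics/c2.png

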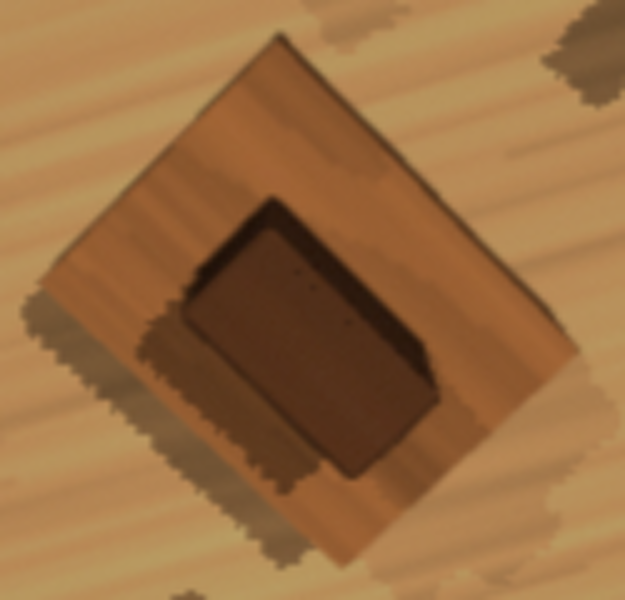

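The crop shows the grip's top face, with corners at crop (268,228), (438,398), (352,477) and (183,312).

```bash
cat >> h.py <<'E'
def face(C,q,z):
    P=np.array([onz(C,p,z)[:2] for p in q]);print(P.round(1).tolist(),'centre',P.mean(0).round(1))
    for i in range(4):
        d=P[(i+1)%4]-P[i];print(np.linalg.norm(d).round(1),np.degrees(np.arctan2(d[1],d[0])).round(1))
E
python3 - <<'E'
from h import *
s=dict(eef_pos=[519.537,-149.525,211.882],ee_rot=[3.14082172,0.00065,2.845308])
C=cam('wrist',s)
q=np.array([(268,228),(438,398),(352,477),(183,312)])/5+[260,120]-0.4
face(C,q,82)
q=np.array([(280,35),(579,350),(344,566),(40,283)])/5+[260,120]-0.4
face(C,q,40)
E
```

```text
[[497.9, -149.8], [537.0, -129.4], [547.0, -148.8], [508.0, -169.0]] centre [ 522.5 -149.3]
44.1 27.6
21.8 -62.7
43.9 -152.6
21.7 117.7
[[468.1, -139.0], [548.0, -98.1], [580.0, -159.1], [501.4, -201.4]] centre [ 524.4 -149.4]
89.8 27.1
68.9 -62.3
89.2 -151.7
70.8 118.1
```

Both size checks pass: 44x22 against 46x24, and 90x70 for the rack. The stop is at (522.5,-149.4), x axis at 27.5°. I turn the tool to that yaw.

Emit:
play_rows(commands="0.3 0 0 0 0 -8 0;0.3 0 0 0 0 -16 0;0.3 0 0 0 0 -24 0;0.3 0 -1 0 0 -32 0;0.3 0 -2 0 0 -40 0;0.3 0 -3 0 0 -48 0;0.3 0 -4 0 0 -56 0;0.3 0 -5 0 0 -64 0")

```text
time_s: 3.35
eef_pos: [522.6, -149.8, 161.2]
ee_rot: [3.141, -0.0, 1.722]
force: [-1.0, -0.4, 0.1]
grip_width: 85.3
grip_force: 0.0
```

Emit:
play_rows(commands="0 0 -0.5 0 0 -8 0;0 0 -1 0 0 -16 0;0 0 -1.5 0 0 -24 0;0 0 -2 0 0 -32 0;0 0 -2 0 0 -40 0;0 0 -2 0 0 -48 0;0 0 -2 0 0 -56 0;0 0 -2 0 0 -64 0")

```text
time_s: 4.15
eef_pos: [522.6, -149.8, 141.6]
ee_rot: [3.141, -0.0, 0.606]
force: [-0.5, 0.8, 0.7]
grip_width: 85.8
grip_force: 0.0
```

Emit:
play_rows(commands="0 0 0 0 0 -7.5 0;0 0 0 0 0 -7.5 0;0 0 0 0 0 -7.5 0;0 0 0 0 0 -7.5 0")

```text
time_s: 4.55
eef_pos: [522.5, -150.8, 141.5]
ee_rot: [3.141, -0.0, 0.481]
force: [-0.6, 0.3, -0.5]
grip_width: 85.2
grip_force: 0.0
```

Run:
```python
from h import *
s,im=snap('wrist','w3.png');print(s['time_s'],s['eef_pos'],s['ee_rot'],np.degrees(s['ee_rot'][2]),s['joints'],s['force'])
C=cam('wrist',s)
q=np.array([proj(C,[522.5+a*np.cos(.48)-b*np.sin(.48),-149.4+a*np.sin(.48)+b*np.cos(.48),82]) for a,b in((-23,-12),(23,-12),(23,12),(-23,12))])
for p in q: cv2.circle(im,tuple(int(round(v)) for v in p),2,(0,255,0),1)
cv2.imwrite('pics/w3b.png',cv2.resize(im[80:320,180:460,::-1],None,fx=2.4,fy=2.4))
```

```text
4.55 [ 522.53011438 -150.84964839  141.48371863] [ 3.14136181e+00 -1.68193479e-04  4.80685622e-01] 27.541257391187298 [-3.85294487e-01  1.08336675e-01  1.52691617e+00 -2.14858225e-05
  1.50605500e+00  7.04817625e-01] [-0.56537339  0.28327208 -0.51361402]
```

View pics/w3b.png

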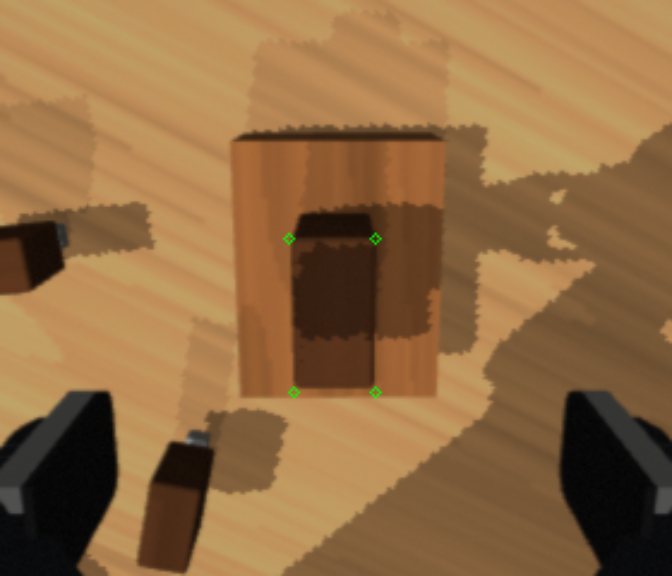

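The projected face fits the block to within about 1 mm. I descend and grip.

Emit:
play_rows(commands="0 0.1 -2 0 0 0 0;0 0.1 -4 0 0 0 0;0 0.1 -5.5 0 0 0 0;0 0.1 -7 0 0 0 0;0 0.1 -8 0 0 0 0;0 0.1 -9 0 0 0 0;0 0.1 -9.3 0 0 0 0;0 0.1 -9.3 0 0 0 0")

```text
time_s: 5.4
eef_pos: [522.3, -150.4, 48.0]
ee_rot: [-3.141, 0.0, 0.478]
force: [0.1, -0.8, -0.2]
grip_width: 85.7
grip_force: 0.0
```

Emit:
play_rows(commands="0 0 0 0 0 0 0.4;0 0 0 0 0 0 0.5;0 0 0 0 0 0 0.6;0 0 0 0 0 0 0.7;0 0 0 0 0 0 0.8;0 0 0 0 0 0 0.9;0 0 0 0 0 0 0.9;0 0 0 0 0 0 0.9")

```text
time_s: 6.2
eef_pos: [522.8, -150.5, 48.9]
ee_rot: [3.141, -0.001, 0.478]
force: [-0.3, 0.6, 3.5]
grip_width: 23.2
grip_force: 59.5
```

Emit:
play_rows(commands="0 0 0 0 0 0 1;0 0 0 0 0 0 1;0 0 0 0 0 0 1;0 0 0 0 0 0 1")

```text
time_s: 6.6
eef_pos: [522.8, -150.5, 48.9]
ee_rot: [3.141, -0.001, 0.478]
force: [0.2, 1.2, 5.3]
grip_width: 23.5
grip_force: 59.7
```

Emit:
play_rows(commands="0 0 0.3 0 0 0 1;0 0 0.7 0 0 0 1;0 0 1.5 0 0 0 1;0 0 2.5 0 0 0 1;0 0 4 0 0 0 1;0 0 6 0 0 0 1;0 0 8 0 0 0 1;0 0 9 0 0 0 1")

```text
time_s: 7.4
eef_pos: [523.8, -151.0, 142.0]
ee_rot: [3.137, -0.003, 0.478]
force: [0.6, -0.7, -2.6]
grip_width: 23.3
grip_force: 58.9
```

Emit:
play_rows(commands="0 3 0 0 0 5.5 1;0 7 0 0 0 11 1;0 11 0 0 0 16.5 1;0 15 0 0 0 22 1;-0.5 19 0 0 0 27.5 1;-1 23 0 0 0 33 1;-1.5 26 0 0 0 38.5 1;-2 29 0 0 0 44.5 1")

```text
time_s: 8.2
eef_pos: [502.0, 141.1, 138.8]
ee_rot: [3.141, -0.0, 1.259]
force: [0.7, -0.5, -2.4]
grip_width: 23.1
grip_force: 59.3
```

Emit:
play_rows(commands="0 1 0 0 0 0 1;0 2 0 0 0 0.5 1;0 2 0 0 0 0.5 1;0 2 0 0 0 0.5 1")

```text
time_s: 8.6
eef_pos: [502.7, 158.7, 138.3]
ee_rot: [3.141, 0.001, 1.262]
force: [0.5, -0.4, -3.6]
grip_width: 23.0
grip_force: 59.3
```

Run:
```python
from h import *
s,im=snap('wrist','w4.png');print(s['time_s'],s['eef_pos'],np.degrees(s['ee_rot']),s['joints'],s['force'],s['torque'],s['grip_width'],s['grip_force'])
_,a=snap('scene','s4.png');_,b=snap('side','d4.png')
P=[500.3,163,80];u=proj(cam('scene'),P).astype(int);v=proj(cam('side'),P).astype(int);print(u,v)
f=lambda i,c:cv2.resize(i[c[1]-50:c[1]+40,c[0]-45:c[0]+45,::-1],(360,360),interpolation=cv2.INTER_CUBIC)
w=cv2.resize(im[100:300,220:420,::-1],(360,360))
cv2.imwrite('pics/c4.png',np.hstack([f(a,u),f(b,v)]))
```

```text
8.6 [502.68540014 158.72742268 138.34389628] [1.79982314e+02 4.49656353e-02 7.23125280e+01] [ 1.98791930e-01  7.38767199e-02  1.57062561e+00 -8.38171218e-04
  1.49720198e+00  5.07558107e-01] [ 0.45065949 -0.37120665 -3.63315722] [-0.03811658 -0.01922131  0.01642985] 22.982475171123227 59.337807297706604
[386 215] [252 183]
```

View pics/w4.png

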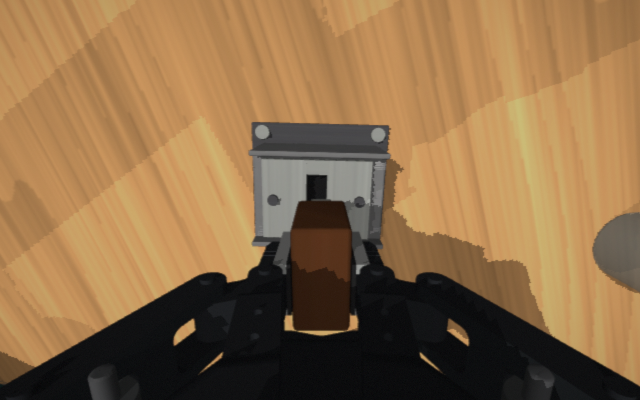

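View pics/c4.png

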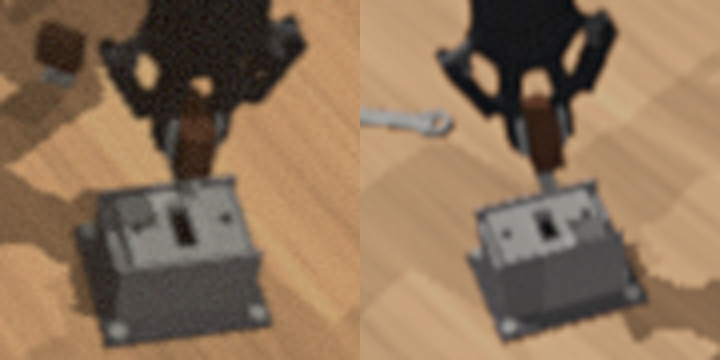

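In the wrist view the slot's visible end is at (316,175–200) and the screws at (273,200) and (360,202). The held grip block's top face runs from row ~228 to 329, columns 293–350. The stop hangs straight, its foot still above the plate. I measure the slot and the in-hand offset from this view.

Run:
```python
from h import *
s=dict(eef_pos=[502.685,158.727,138.344],ee_rot=np.radians([179.982,0.045,72.3125]))
C=cam('wrist',s);im=cv2.imread('pics/w4.png');g=im[:,:,2].astype(int)
print('slot cols r186',list(zip(range(300,334),g[186,300:334])))
print('slot rows c316',list(zip(range(165,205),g[165:205,316])))
print('block rows c320',list(zip(range(192,240,2),g[192:240:2,320])),list(zip(range(318,340,2),g[318:340:2,320])))
print('block cols r240',list(zip(range(285,298),g[240,285:298])),list(zip(range(344,358),g[240,344:358])))
print('cols r310',list(zip(range(285,298),g[310,285:298])),list(zip(range(344,358),g[310,344:358])))
```

```text
slot cols r186 [(300, np.int64(156)), (301, np.int64(157)), (302, np.int64(152)), (303, np.int64(150)), (304, np.int64(147)), (305, np.int64(128)), (306, np.int64(73)), (307, np.int64(27)), (308, np.int64(14)), (309, np.int64(12)), (310, np.int64(13)), (311, np.int64(12)), (312, np.int64(12)), (313, np.int64(16)), (314, np.int64(23)), (315, np.int64(24)), (316, np.int64(26)), (317, np.int64(26)), (318, np.int64(26)), (319, np.int64(23)), (320, np.int64(24)), (321, np.int64(26)), (322, np.int64(25)), (323, np.int64(26)), (324, np.int64(26)), (325, np.int64(26)), (326, np.int64(55)), (327, np.int64(126)), (328, np.int64(147)), (329, np.int64(151)), (330, np.int64(152)), (331, np.int64(151)), (332, np.int64(150)), (333, np.int64(145))]
slot rows c316 [(165, np.int64(149)), (166, np.int64(148)), (167, np.int64(148)), (168, np.int64(149)), (169, np.int64(149)), (170, np.int64(149)), (171, np.int64(147)), (172, np.int64(145)), (173, np.int64(142)), (174, np.int64(111)), (175, np.int64(41)), (176, np.int64(14)), (177, np.int64(22)), (178, np.int64(25)), (179, np.int64(25)), (180, np.int64(2
[... 1728 characters left out ...]
, np.int64(53)), (353, np.int64(58)), (354, np.int64(58)), (355, np.int64(59)), (356, np.int64(58)), (357, np.int64(59))]
cols r310 [(285, np.int64(21)), (286, np.int64(52)), (287, np.int64(45)), (288, np.int64(26)), (289, np.int64(20)), (290, np.int64(18)), (291, np.int64(14)), (292, np.int64(24)), (293, np.int64(38)), (294, np.int64(43)), (295, np.int64(44)), (296, np.int64(47)), (297, np.int64(47))] [(344, np.int64(49)), (345, np.int64(48)), (346, np.int64(48)), (347, np.int64(45)), (348, np.int64(43)), (349, np.int64(30)), (350, np.int64(18)), (351, np.int64(18)), (352, np.int64(18)), (353, np.int64(18)), (354, np.int64(33)), (355, np.int64(44)), (356, np.int64(28)), (357, np.int64(10))]
```

Run:
```python
from h import *
s=dict(eef_pos=[502.685,158.727,138.344],ee_rot=np.radians([179.982,0.045,72.3125]))
C=cam('wrist',s);p=np.array(s['eef_pos'])
L=onz(C,(306,186),60);Rr=onz(C,(326.6,186),60);F=onz(C,(316.3,174.6),60)
a=np.radians(72.7);u=np.array([np.cos(a),np.sin(a)])
print('slot width',np.linalg.norm(L-Rr),'centre',F[:2]-19.5*u)
e=[np.degrees(np.arctan2(*(onz(C,(c1,r1),60)-onz(C,(c2,r2),60))[:2][::-1])) for c1,r1,c2,r2 in((360,202,273,200),)];print('x axis',e)
zt=p[2]+33
f=onz(C,(320.5,228.5),zt);b=onz(C,(320.5,329.5),zt)
l=onz(C,(290.7,240),zt);rr=onz(C,(350,240),zt)
print('len',np.linalg.norm(f-b),'wid',np.linalg.norm(l-rr))
t=np.radians(72.31);X=np.array([np.cos(t),np.sin(t)]);Y=np.array([np.sin(t),-np.cos(t)])
print('along X off',((f+b)[:2]/2-p[:2])@X,'Y off',((l+rr)[:2]/2-p[:2])@Y)
b0=onz(C,(320.5,199),zt-42);print('bottom front X',(b0-p)[:2]@X,'top front',(f-p)[:2]@X)
```

```text
slot width 15.115700854570447 centre [501.06994197 162.50682918]
x axis [np.float64(-19.109747006439047)]
len 44.66507086143058 wid 22.628276784310007
along X off 1.2015723760544785 Y off 0.04246210819929919
bottom front X 23.444460442973664 top front 23.534104629710612
```

Emit:
play_rows(commands="-0.2 0.3 -0.5 0 0 0 1;-0.2 0.3 -1.2 0 0 0 1;-0.2 0.3 -2 0 0 0 1;-0.2 0.3 -2.8 0 0 0 1;-0.2 0.3 -3.4 0 0 0 1;-0.2 0.3 -3.6 0 0 0 1;-0.2 0.3 -3.6 0 0 0 1;-0.2 0.3 -3.6 0 0 0 1")

```text
time_s: 9.55
eef_pos: [500.7, 162.6, 102.6]
ee_rot: [3.141, -0.0, 1.263]
force: [0.3, 0.3, -1.9]
grip_width: 23.1
grip_force: 59.3
```

Emit:
play_rows(commands="0 0 -0.2 0 0 0 1;0 0 -0.4 0 0 0 1;0 0 -0.6 0 0 0 1;0 0 -0.7 0 0 0 1;0 0 -0.8 0 0 0 1;0 0 -0.8 0 0 0 1")

```text
time_s: 10.15
eef_pos: [500.3, 162.5, 94.1]
ee_rot: [-3.141, 0.0, 1.263]
force: [0.6, 0.0, -3.6]
grip_width: 23.0
grip_force: 59.3
```

Emit:
play_rows(commands="0 0 -0.1 0 0 0 1;0 0 -0.2 0 0 0 1;0 0 -0.3 0 0 0 1;0 0 -0.4 0 0 0 1;0 0 -0.4 0 0 0 1")

```text
time_s: 10.65
eef_pos: [500.3, 162.5, 90.1]
ee_rot: [-3.141, 0.0, 1.263]
force: [0.0, -0.2, -2.2]
grip_width: 23.4
grip_force: 59.3
```

The foot is in the slot without contact. I go on down to the spring.

Emit:
play_rows(commands="0 0 -0.2 0 0 0 1;0 0 -0.4 0 0 0 1;0 0 -0.6 0 0 0 1;0 0 -0.8 0 0 0 1;0 0 -0.8 0 0 0 1")

```text
time_s: 11.15
eef_pos: [500.1, 162.5, 81.8]
ee_rot: [-3.141, 0.001, 1.263]
force: [0.9, -0.3, -3.3]
grip_width: 23.0
grip_force: 59.3
```

Emit:
play_rows(commands="0 0 -0.1 0 0 0 1;0 0 -0.2 0 0 0 1;0 0 -0.3 0 0 0 1;0 0 -0.4 0 0 0 1;0 0 -0.4 0 0 0 1")

```text
time_s: 11.65
eef_pos: [500.6, 162.6, 78.9]
ee_rot: [3.141, -0.0, 1.263]
force: [-2.7, -1.2, 1.7]
grip_width: 23.2
grip_force: 60.0
```

The spring is felt at TCP z 79, with a slight side touch of 2.7 N toward -x. I yield 0.5 mm and press on to origin z≈35.

Emit:
play_rows(commands="-0.05 0 -0.1 0 0 0 1;-0.05 0 -0.3 0 0 0 1;-0.05 0 -0.5 0 0 0 1;-0.05 0 -0.6 0 0 0 1;-0.05 0 -0.7 0 0 0 1;-0.05 0 -0.8 0 0 0 1;-0.05 0 -0.8 0 0 0 1")

```text
time_s: 12.35
eef_pos: [500.6, 162.6, 71.0]
ee_rot: [3.14, -0.001, 1.263]
force: [-2.0, 0.3, 6.9]
grip_width: 23.3
grip_force: 60.5
```

Emit:
play_rows(commands="0 0 -0.05 0 0 4 1;0 0 -0.05 0 0 8 1;0 0 -0.05 0 0 12 1;0 0 -0.05 0 0 16 1;0 0 -0.05 0 0 20 1;0 0 -0.05 0 0 20 1")

```text
time_s: 12.95
eef_pos: [501.2, 162.9, 71.0]
ee_rot: [3.138, -0.001, 1.614]
force: [0.0, -0.1, 5.8]
grip_width: 23.4
grip_force: 60.6
```

Run:
```python
from h import *
s=status.sense();print(s['eef_pos'],np.degrees(s['ee_rot'][2]),s['force'],s['torque'],s['grip_width'])
```

```text
[501.16730839 162.85805544  71.00923157] 92.44810713443337 [ 0.01201933 -0.10472071  5.78105581] [-0.07524972  0.01105218  0.05827008] 23.35833846630454
```

It turns freely, with low torque. I continue to 90°.

Emit:
play_rows(commands="0 0 0 0 0 5 1;0 0 0 0 0 10 1;0 0 0 0 0 15 1;0 0 0 0 0 20 1;0 0 0 0 0 25 1;0 0 0 0 0 30 1;0 0 0 0 0 35 1;0 0 0 0 0 40 1")

```text
time_s: 13.75
eef_pos: [501.3, 163.0, 71.1]
ee_rot: [3.138, 0.002, 2.314]
force: [0.4, 0.1, 6.1]
grip_width: 23.2
grip_force: 60.6
```

Emit:
play_rows(commands="0 0 0 0 0 5 1;0 0 0 0 0 10 1;0 0 0 0 0 15 1;0 0 0 0 0 20 1;0 0 0 0 0 25 1;0 0 0 0 0 30 1;0 0 0 0 0 30 1;0 0 0 0 0 30 1")

```text
time_s: 14.55
eef_pos: [501.3, 163.1, 71.1]
ee_rot: [3.139, 0.003, 2.834]
force: [0.7, 0.4, 5.4]
grip_width: 23.2
grip_force: 60.6
```

Run:
```python
from h import *
s=status.sense();print(s['eef_pos'],np.degrees(s['ee_rot'][2]),s['force'],s['torque'],s['grip_width'])
```

```text
[501.28093531 163.07783214  71.06113268] 162.38771031194165 [0.65670391 0.42194513 5.35193336] [0.04441098 0.01480309 0.06845166] 23.197351172784632
```

Emit:
play_rows(commands="0 0 0.1 0 0 0 1;0 0 0.2 0 0 0 1;0 0 0.3 0 0 0 1;0 0 0.4 0 0 0 1;0 0 0.4 0 0 0 1")

```text
time_s: 15.05
eef_pos: [501.2, 163.0, 74.6]
ee_rot: [3.139, 0.003, 2.834]
force: [2.7, 1.2, 3.9]
grip_width: 23.3
grip_force: 60.3
```

Emit:
play_rows(commands="0 0 0.1 0 0 0 1;0 0 0.2 0 0 0 1;0 0 0.25 0 0 0 1;0 0 0.25 0 0 0 1")

```text
time_s: 15.45
eef_pos: [500.2, 162.5, 76.4]
ee_rot: [3.141, 0.001, 2.834]
force: [3.1, 0.8, 4.0]
grip_width: 23.3
grip_force: 60.2
```

Emit:
play_rows(commands="0 0 0.05 0 0 0 1;0 0 0.1 0 0 0 1;0 0 0.15 0 0 0 1;0 0 0.15 0 0 0 1")

```text
time_s: 15.85
eef_pos: [499.8, 162.4, 77.7]
ee_rot: [-3.141, -0.0, 2.834]
force: [3.4, -0.0, 3.8]
grip_width: 23.5
grip_force: 60.2
```

Emit:
play_rows(commands="0 0 0.05 0 0 0 1;0 0 0.1 0 0 0 1;0 0 0.1 0 0 0 1;0 0 0.1 0 0 0 1")

```text
time_s: 16.25
eef_pos: [499.7, 162.4, 77.9]
ee_rot: [-3.141, -0.001, 2.834]
force: [5.5, 0.8, -2.9]
grip_width: 23.2
grip_force: 59.4
```

The force drops sharply at z 77.9, so the foot is home against the plate. I relieve the side load, then open.

Emit:
play_rows(commands="0.05 0 -0.05 0 0 0 1;0.1 0 -0.05 0 0 0 1;0.1 0 -0.05 0 0 0 1")

```text
time_s: 16.55
eef_pos: [499.9, 162.4, 77.9]
ee_rot: [-3.14, -0.003, 2.834]
force: [-1.2, -0.5, 0.7]
grip_width: 23.6
grip_force: 59.9
```

Emit:
play_rows(commands="0 0 0 0 0 0 0.65;0 0 0 0 0 0 0.5;0 0 0 0 0 0 0.3;0 0 0 0 0 0 0.2;0 0 0 0 0 0 0.2;0 0 0 0 0 0 0.2")

```text
time_s: 17.15
eef_pos: [500.9, 162.5, 78.3]
ee_rot: [3.142, -0.0, 2.834]
force: [-0.2, 0.1, -0.5]
grip_width: 68.6
grip_force: 0.0
```

Emit:
play_rows(commands="0 0 1 0 0 0 0.2;0 0 3 0 0 0 0.2;0 0 5 0 0 0 0.2;0 0 7 0 0 0 0.2;0 0 9 0 0 0 0.2;0 0 12 0 0 0 0.2;0 0 13 0 0 0 0.2;0 0 13 0 0 0 0.2")

```text
time_s: 17.95
eef_pos: [502.1, 162.8, 211.0]
ee_rot: [3.139, 0.005, 2.834]
force: [0.3, -0.2, 0.3]
grip_width: 68.4
grip_force: 0.0
```

Run:
```python
from h import *
s,im=snap('wrist','w5.png');print(s['time_s'],s['eef_pos'],np.degrees(s['ee_rot']),s['force'],s['grip_width'])
_,a=snap('scene','s5.png');_,b=snap('side','d5.png')
P=[500.3,163,80];u=proj(cam('scene'),P).astype(int);v=proj(cam('side'),P).astype(int)
f=lambda i,c:cv2.resize(i[c[1]-35:c[1]+40,c[0]-45:c[0]+45,::-1],(360,300),interpolation=cv2.INTER_CUBIC)
w=cv2.resize(im[80:280,160:480,::-1],(480,300))
cv2.imwrite('pics/c5.png',np.vstack([np.hstack([f(a,u),f(b,v)]),np.hstack([w,np.zeros((300,240,3),np.uint8)])]))
```

```text
17.95 [502.09755323 162.79834424 211.02233679] [179.84574519   0.26444738 162.38084996] [ 0.31907774 -0.19203383  0.28305487] 68.39973419483063
```

View pics/c5.png

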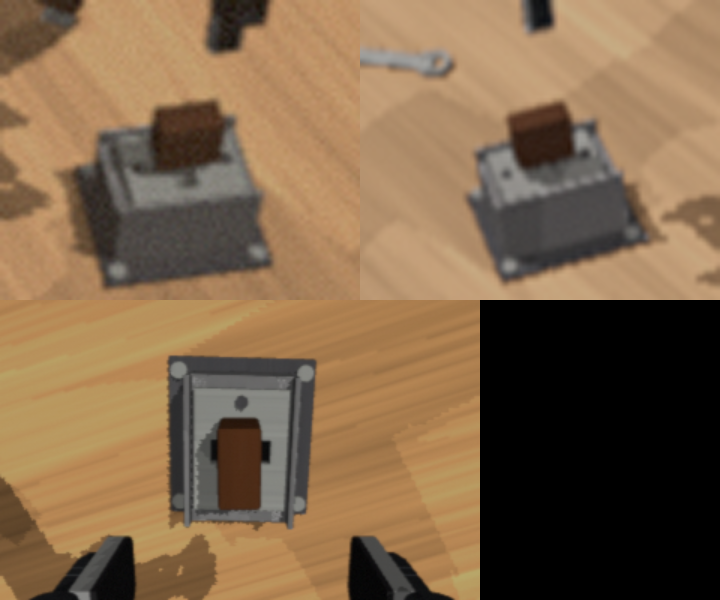

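The stop stands upright in the socket with its grip block across the slot, which shows on both sides of it. The gripper is clear. I hand in.

```bash
python3 -c "
from rig import ticket
print(ticket.hand_in())"
```

```text
the job is handed in; nothing more can be done
None
```

The bench stop is out of the parking block and locked in the bench socket: turned a quarter turn, foot risen home under the plate, gripper clear, and handed in at about 18 s; the jar, wrench and offcut were left alone.

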